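# Set a bracket blank to its bend line on the welding table

### The job

A flat aluminium bracket blank lies on the bench-top welding table; its bend line is scribed in white across a band of blue layout dye. Push it over the table top with the fingertips, never picking it up, until the scribed line lies right over the table's far edge (the long edge facing away from the robot) along its whole length, so that the short end beyond the line overhangs squarely, ready to be clamped and bent down. Leave the magnetic square, the bottle, the hammer and the canister where they are.

Things in the scene. Friction and masses are not known exactly. Their poses are not given: they have to be found in the camera images.
- weld_table: Fixed bench-top welding table of dark steel: 300 (x) by 400 (y) mm, flat top 65 mm above the bench with 16 mm bores on a 50 mm grid that catch nothing. Origin: centre of its underside, at bench height. Its x points away from the robot (turned up to 15 degrees), z up. The far edge is the straight edge of the top at x = +150 mm, along y.
- edge_mid (a point): Middle of the welding table's far top edge (150, 0, 65 mm in the welding table's frame); axes as the welding table's.
- plate: Loose flat aluminium blank, 120 (x) by 90 (y) by 5 mm, 0.15 kg, flat on the welding table. Origin: centre of its underside; x points roughly to the far edge (up to 20 degrees askew), z up. The white line runs along y at x = +25 mm, mid of a 26 mm blue band; leading end at x = +60 mm, rear end (towards the robot, two flush dark holes near it) at x = -60 mm. Dry friction: it stays where it is left.
- line_left (a point): Left end of the scribed line (25, 45, 5 mm in the blank's frame), on its top face at the side edge.
- line_right (a point): Right end of the scribed line (25, -45, 5 mm in the blank's frame), on its top face at the other side edge.
- square: Loose red magnetic welding square with steel cheeks, 90 long (x) by 27 by 90 mm high, standing at one side of the welding table's top. Origin: centre of its underside. Leave alone.
- dye_bottle: Loose blue bottle of layout dye, 42 mm across, 105 mm high, black cap, standing at the other side of the welding table's top. Origin: centre of its underside. Leave alone.
- hammer: Loose hammer, 290 mm long, lying on the bench beyond the far edge, its handle roughly along that edge, at most 26 mm high. Origin: under the middle of its length. Leave alone.
- canister: Loose red square canister, 95 by 95 by 162 mm high, standing on the bench to the left of the welding table. Origin: centre of its underside. Leave alone.
Things that resemble listed ones, but are neither listed nor needed, are in the scene too. Of the things like the plate, leave any that is yellow; of the rest the larger one is meant.

How it is judged:
By the outcome, as a careful person would: the job done as asked, in the order asked, and still so for the second after the job is handed in, with the robot touching nothing.
It also fails if it takes over 45 s, if anything falls off the work surface, if the arm or the gripper's body presses on something with over 40 N, if the wrist force passes 120 N, or if a joint passes its speed limit or range.

### The arm

A 6-joint arm with a two-finger parallel gripper is mounted at the origin on the work surface. World frame = base frame: x ahead of the robot, y to its left, z up, the work surface at z = 0. Lengths are in m, angles in rad, forces in N, time in s.
With the tool pointing down it reaches from about 0.325 to 0.9 m from the base axis. Payload 6.1 kg.
Tool frame: the origin (TCP) lies at the very end of the fingers, on their centre line; the grasp point (between the pads) lies 19 mm behind it; z points along the fingers, y is the direction in which the jaws open and shut (so a half turn about z gives the same grasp; the last joint's range is limited). The gripper opens to 85 mm and grips with 20 to 120 N. Pads are 22 mm wide; open, the fingers measure 114 mm over their backs; the gripper's body (76 mm by 85 mm) begins 54 mm behind the grasp point. The pads swing forward as they close: fully open they stand 13 mm farther back than shut.
Start: joints at [1.034, 0.22, 1.526, -0, 1.395, -0.126], TCP at [0.25, 0.573, 0.231] pointing down, gripper open.
Joint ranges: [-2.98, 2.98], [-0.91, 2.08], [0.09, 2.57], [-1.24, 4.39], [0.2, 2.65], [-2.68, 2.68]. Speed limits (rad/s): [2.57, 2.57, 3.01, 3.14, 3.14, 3.14].

### API

Orientations are given as a 3x3 rotation matrix whose columns are the frame's x, y, z axes.
In Python, from workcell import env gives the robot as it stands.
- The arm moves only by the tool arm_command, never from a script. Its argument "targets" is a list of rows, each a list of 4 numbers: the shift along the tool's x, y, z in m, then the turn about the tool's z in degrees. In form: [[tx, ty, tz, yaw], ...]. A call has 1 to 20 rows; each row shifts and turns the commanded pose from where the row before left it, along the tool's axes as they then stand; what a row does not reach is not made up. A row lasts 1/12 s, in which the tool goes at most 41.7 mm and 7.16 degrees, less where a joint would pass 70% of its speed; a pose out of reach is approached as far as the arm can. A call with a gripper value outside its range is refused whole. "hand" is the closure, from 0 (fully open) to 1 (shut), set as the call begins (left out, the last holds). The fingers move at their own pace and stop on an object; "force" is the grip in N (left out, the last holds). Time passes only in rows, so rows that do not move let the fingers close. It gives the time, the measured TCP pose, the force and the opening at its end, in the units of the state.
- env.read_state(): the state, without advancing time (a new reading comes with each control period).
- env.get_image(name): name is "side" or "top" or "wrist"; returns a dict with "pixels" (400x640x3 uint8, red, green, blue), "intrinsics" (3x3 intrinsics, pixels), "extrinsics" (4x4, takes a point from camera to world coordinates); the wrist camera has in their place "hand_eye" (4x4, takes a point from camera to tool coordinates, whose origin is the TCP and whose axes are the flange's). Camera axes: x right, y up, looking along -z (the intrinsics and any distortion apply to the point x, -y, -z); pixel columns grow to the right and rows downward; lengths in m; the calibration is good to about 2 mm. The wrist camera is an equidistant fisheye: a pixel r from the principal point sees the ray r / f radians off the axis. A picture is of the moment at which its call begins: read the wrist's pose just before it. There is no depth.
- env.sign_off(): hands the job in, once; it reports no verdict.
The state is a dict: "time": time; "q": joint angles; "dq": joint speeds; "tau": joint torques, N m; "ee_pos": TCP position; "ee_rot": TCP orientation; "wrist_force": force on the tool from outside, world axes, zero at the start; "wrist_torque": the same for the moment, N m; "width": finger opening in m.
Only numpy, scipy, OpenCV 4.12 (cv2) and the standard library are available. Lean on these libraries where they do the work, as an engineer would, in place of code of your own. Each camera call takes 0.05 s, during which the arm holds its last target. There are 200 camera calls.

## Working session

There is one attempt and no reset: what is moved stays moved. The work goes in short steps, Python scripts to look and compute and a tool call to move; the robot and the scene stay as the last step left them, time stands still between calls to the robot, and variables do not carry over. Pictures are saved under pics/ and viewed, about 8 in all and at most 12, crops included, and the job is handed in when it is done.

Besides the shell and the picture viewer there is one more tool, called after "Emit:" as a command line: name --pt "numbers of a row" for each row, then --argument value for the rest. arm_command: Moves the arm, as the interface text tells. Its arguments: {"type":"object","properties":{"targets":{"type":"array","items":{"type":"array","items":{"type":"number"}}},"hand":{"type":"number"},"force":{"type":"number"}},"required":["targets"]}

```bash
mkdir -p pics; cat > h.py <<'E'
import numpy as np, cv2
from workcell import env
def ray(im,uv):
    K=np.array(im["intrinsics"]);T=np.array(im["extrinsics"])
    d=np.array([(uv[0]-K[0,2])/K[0,0],-(uv[1]-K[1,2])/K[1,1],-1.])
    return T[:3,3],T[:3,:3]@d
def cast(im,uv,z):
    o,d=ray(im,uv); return o+d*(z-o[2])/d[2]
def proj(im,p):
    K=np.array(im["intrinsics"]);T=np.array(im["extrinsics"])
    c=T[:3,:3].T@(np.array(p)-T[:3,3]); return K[0,0]*c[0]/-c[2]+K[0,2],K[1,1]*-c[1]/-c[2]+K[1,2]
def save(px,name): cv2.imwrite("pics/"+name,cv2.cvtColor(px,cv2.COLOR_RGB2BGR))
E
python3 - <<'E'
from h import *
s=env.read_state();print(s["time"],s["ee_pos"],s["ee_rot"],s["wrist_force"])
for n in("top","side"):
    im=env.get_image(n);save(im["pixels"],n+"0.png");np.save(n+"0.npy",im,allow_pickle=True)
    print(n,[k for k in im],np.round(im["intrinsics"],1).tolist(),np.round(im["extrinsics"],3).tolist())
E
```

```text
0.0 [0.24926973 0.57243653 0.23017503] [[-9.16812551e-01  3.99316555e-01 -1.01683888e-03]
 [ 3.99317780e-01  9.16810924e-01 -1.74348974e-03]
 [ 2.36044680e-04 -2.00449512e-03 -9.99997963e-01]] [-0.26715927  0.33919521  0.79727036]
top ['pixels', 'intrinsics', 'extrinsics'] [[421.2, 0.0, 312.2], [0.0, 421.2, 199.3], [0.0, 0.0, 1.0]] [[0.026, 0.981, -0.193, 0.343], [-0.999, 0.03, 0.019, 0.088], [0.025, 0.192, 0.981, 1.365], [0.0, 0.0, 0.0, 1.0]]
side ['pixels', 'intrinsics', 'extrinsics'] [[428.1, 0.0, 321.6], [0.0, 428.1, 205.6], [0.0, 0.0, 1.0]] [[0.846, 0.405, -0.347, 0.153], [-0.533, 0.64, -0.553, -0.623], [-0.002, 0.653, 0.757, 0.995], [0.0, 0.0, 0.0, 1.0]]
```

View pics/top0.png

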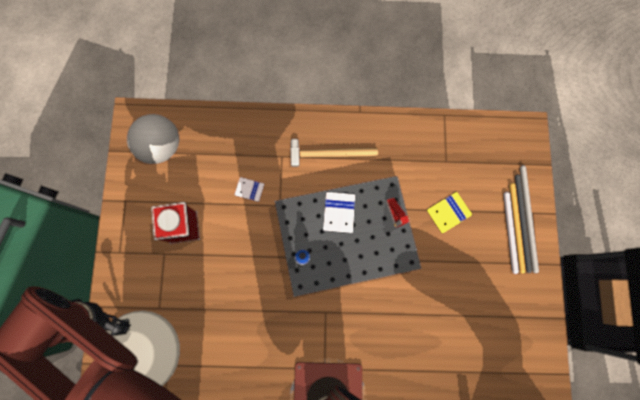

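View pics/side0.png

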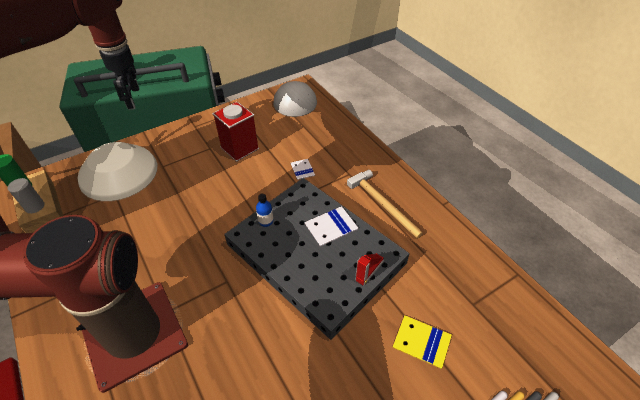

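Three blanks in the top view: a white one on the welding table (340,212), a small white one on the bench (250,189) and a yellow one on the bench (449,211). The one on the table fits: it is not yellow, and it is the larger of the other two. The far edge runs from (277,201) to (398,178). The bottle is at (302,257), the square at (398,211) and the hammer at (335,153). I'll check with a crop and measure.

```bash
cat > meas.py <<'E'
from h import *
def plate(im,z=0.07):
    px=im["pixels"];hsv=cv2.cvtColor(px,cv2.COLOR_RGB2HSV)
    m=((hsv[...,2]>140)&(hsv[...,1]<60))|((hsv[...,0]>105)&(hsv[...,0]<130)&(hsv[...,1]>120)&(hsv[...,2]>60))
    m=cv2.morphologyEx(m.astype(np.uint8),cv2.MORPH_CLOSE,np.ones((3,3)))
    cs,_=cv2.findContours(m,cv2.RETR_EXTERNAL,cv2.CHAIN_APPROX_NONE)
    out=[]
    for c in cs:
        if cv2.contourArea(c)<150: continue
        w=np.array([cast(im,p[0],z)[:2] for p in c])
        r=cv2.minAreaRect((w*1000).astype(np.float32)); out.append((cv2.contourArea(c),c.reshape(-1,2).mean(0).round(),np.round(r[0],1),np.round(r[1],1),round(r[2],2)))
    return out
E
python3 - <<'E'
from meas import *
for n in("top","side"):
    im=np.load(n+"0.npy",allow_pickle=True).item()
    for o in plate(im): 
        if 300<o[2][0]<800 and -300<o[2][1]<300: print(n,*o)
    px=im["pixels"]
    c=px[165:305,225:475] if n=="top" else px[170:345,215:425]
    save(cv2.resize(c,None,fx=3,fy=3,interpolation=cv2.INTER_CUBIC),n+"c.png")
im=np.load("top0.npy",allow_pickle=True).item()
for uv in [(277,201),(398,178),(420,267),(293,297)]: print(uv,cast(im,uv,.065).round(4))
E
```

```text
top 1118.0 [339. 212.] [560.1 -21.8] [ 95.1 125.3] 86.85
top 406.0 [249. 189.] [624.5 262.4] [79.4 59.5] 75.94
top 173.0 [294. 152.] [750.5 123.6] [86.7 22.4] 2.05
side 1105.0 [330. 226.] [560.5 -19.2] [ 92.4 122.1] 86.84
side 180.0 [263. 209.] [431.  130.8] [62.  42.3] 63.5
side 279.5 [302. 169.] [606.8 213.2] [76.5 55.4] 77.36
(277, 201) [0.5899 0.1731 0.065 ]
(398, 178) [ 0.6765 -0.2093  0.065 ]
(420, 267) [ 0.3973 -0.2734  0.065 ]
(293, 297) [0.2978 0.1128 0.065 ]
```

View pics/topc.png

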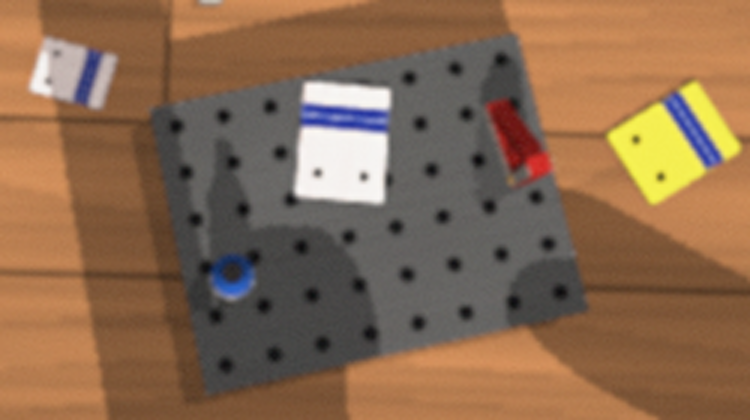

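The crop confirms it: a white blank about 120x90 mm with a blue band, lying on the table. The table is turned about +12.8° and the blank about -3.2°. The line has to advance about 48 mm and turn about +16°. I'll set the tool's y along the far edge, partly close the fingers and push with both tips from behind.

Emit:
arm_command --pt "0 0 0 -6.05" --pt "0 0 0 -6.05" --pt "0 0 0 -6.05" --pt "0 0 0 -6.05" --pt "0 0 0 -6.05" --pt "0 0 0 -6.05" --hand 0.35

```text
time: 0.6
ee_pos: [0.2494, 0.5727, 0.2306]
ee_rot: [[-0.974, -0.226, -0.001], [-0.226, 0.974, -0.001], [0.001, -0.001, -1.0]]
wrist_force: [-0.0, 0.6, -0.4]
width: 0.0553
```

Emit:
arm_command --pt "-0.0035 -0.038 0 0" --pt "-0.0035 -0.038 0 0" --pt "-0.0035 -0.038 0 0" --pt "-0.0035 -0.038 0 0" --pt "-0.0035 -0.038 0 0" --pt "-0.0035 -0.038 0 0" --pt "-0.0035 -0.038 0 0" --pt "-0.0035 -0.038 0 0" --pt "-0.0035 -0.038 0 0" --pt "-0.0035 -0.038 0 0" --pt "-0.0035 -0.038 0 0" --pt "-0.0035 -0.038 0 0" --pt "-0.0035 -0.038 0 0" --pt "-0.0035 -0.038 0 0" --pt "-0.0035 -0.038 0 0" --pt "-0.0035 -0.038 0 0" --pt "-0.0 -0.038 0 0" --pt "0 0 0 0" --pt "0 0 0 0"

```text
time: 2.18
ee_pos: [0.4467, -0.0464, 0.2308]
ee_rot: [[-0.976, -0.217, -0.001], [-0.217, 0.976, 0.0], [0.001, 0.001, -1.0]]
wrist_force: [-0.2, 0.3, 0.0]
width: 0.0557
```

```bash
python3 - <<'E'
from h import *
s=env.read_state();print(s["time"],s["ee_pos"],s["ee_rot"],s["wrist_force"],s["width"],np.round(s["q"],2))
im=env.get_image("wrist");im["s"]=s;np.save("w1.npy",im,allow_pickle=True);save(im["pixels"],"w1.png")
print(im["intrinsics"],np.round(im["hand_eye"],4))
E
```

```text
2.1833 [ 0.44669388 -0.04636181  0.23077815] [[-9.76263177e-01 -2.16583980e-01 -1.26044914e-03]
 [-2.16584672e-01  9.76263738e-01  4.39744219e-04]
 [ 1.13528923e-03  7.02300051e-04 -9.99999109e-01]] [-0.18168632  0.30856296  0.0164173 ] 0.05572321741358636 [-0.28 -0.21  1.96  0.    1.39 -2.07]
[[309.70691629   0.         318.06989035]
 [  0.         309.70691629 191.83757022]
 [  0.           0.           1.        ]] [[-4.000e-04  9.478e-01  3.189e-01  8.180e-02]
 [ 1.000e+00  3.000e-04  2.000e-04 -2.000e-04]
 [ 0.000e+00  3.189e-01 -9.478e-01 -1.424e-01]
 [ 0.000e+00  0.000e+00  0.000e+00  1.000e+00]]
```

View pics/w1.png

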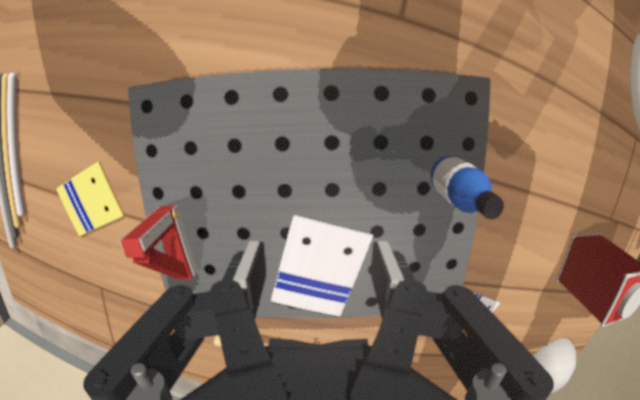

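The wrist view shows the blank between the finger tips at (322,265), with its line at about (313,287), the far edge near row 317, the square at (160,245) and the bottle at (470,190). The bores give the table's pose precisely, so I'll fit their grid in both views.

```bash
cat >> h.py <<'E'
def wcast(im,uv,z):
    K=np.array(im["intrinsics"]);H=np.array(im["hand_eye"]);s=im["s"]
    a=np.array([(uv[0]-K[0,2])/K[0,0],(uv[1]-K[1,2])/K[1,1]]);r=np.hypot(*a)
    k=np.sin(r)/max(r,1e-9);d=np.array([a[0]*k,-a[1]*k,-np.cos(r)])
    R=np.array(s["ee_rot"]);o=R@H[:3,3]+s["ee_pos"];d=R@H[:3,:3]@d
    return o+d*(z-o[2])/d[2]
def caster(im): return wcast if "hand_eye" in im else cast
def blobs(im,lo,hi,C=None):
    px=im["pixels"];g=cv2.cvtColor(px,cv2.COLOR_RGB2GRAY)
    b=cv2.morphologyEx(g,cv2.MORPH_BLACKHAT,cv2.getStructuringElement(cv2.MORPH_ELLIPSE,(21,21) if "hand_eye" in im else (11,11)))
    n,l,st,ce=cv2.connectedComponentsWithStats((b>22).astype(np.uint8))
    out=[]
    for i in range(1,n):
        if lo<st[i,4]<hi:
            w=np.where(l==i,b.astype(float),0);out.append([(w.sum(0)@np.arange(640))/w.sum(),(w.sum(1)@np.arange(400))/w.sum()])
    return np.array(out)
def table(im,th0=12.5,c0=None):
    """fit bore grid (+-25, +-75, ...): returns centre xy, yaw deg, rms, n"""
    P=np.array([caster(im)(im,u,.065)[:2] for u in blobs(im,8,60) ] if "hand_eye" not in im else [wcast(im,u,.065)[:2] for u in blobs(im,60,400)])
    c=np.array([.4873,-.0462]) if c0 is None else np.array(c0); th=np.radians(th0)
    for it in range(6):
        R=np.array([[np.cos(th),-np.sin(th)],[np.sin(th),np.cos(th)]])
        q=(P-c)@R; g=np.round((q-.025)/.05)*.05+.025
        ok=(abs(g[:,0])<.13)&(abs(g[:,1])<.18)&(np.linalg.norm(q-g,axis=1)<(.012 if it<3 else .005))
        A=P[ok]-P[ok].mean(0);B=g[ok]-g[ok].mean(0)
        th=np.arctan2((B[:,0]*A[:,1]-B[:,1]*A[:,0]).sum(),(A*B).sum())
        R=np.array([[np.cos(th),-np.sin(th)],[np.sin(th),np.cos(th)]])
        c=P[ok].mean(0)-R@g[ok].mean(0)
    e=P[ok]-c-g[ok]@R.T
    return c,np.degrees(th),np.sqrt((e**2).sum(1).mean()),ok.sum(),(A*(B@R.T)).sum()/(B*B).sum()
E
cat > m2.py <<'E'
from h import *
def line(im,near=(.56,-.02),z=.07,rad=.12):
    """white line (between blue stripes) : blue-pixel cloud -> fit; returns centre, direction deg of normal, size; and plate rect"""
    px=im["pixels"];hsv=cv2.cvtColor(px,cv2.COLOR_RGB2HSV)
    blue=(hsv[...,0]>105)&(hsv[...,0]<130)&(hsv[...,1]>110)&(hsv[...,2]>50)
    wh=(hsv[...,2]>135)&(hsv[...,1]<70)
    f=caster(im);m=(blue|wh).astype(np.uint8);m=cv2.morphologyEx(m,cv2.MORPH_CLOSE,np.ones((3,3)))
    n,l,st,ce=cv2.connectedComponentsWithStats(m)
    best=min([i for i in range(1,n) if st[i,4]>500],key=lambda i:np.linalg.norm(f(im,ce[i],z)[:2]-near))
    cs=cv2.findContours((l==best).astype(np.uint8),cv2.RETR_EXTERNAL,cv2.CHAIN_APPROX_NONE)[0];c=max(cs,key=cv2.contourArea)[:,0]
    r=cv2.minAreaRect(np.array([f(im,p,z)[:2]*1000 for p in c],np.float32))
    b=np.argwhere(blue&(l==best))[:,::-1];W=np.array([f(im,p,z)[:2] for p in b])*1000
    rb=cv2.minAreaRect(W.astype(np.float32));u,s,v=np.linalg.svd(W-W.mean(0),full_matrices=False)
    a=np.degrees(np.arctan2(v[0,1],v[0,0]))-90
    return dict(rect_c=np.round(r[0],1),rect_s=np.round(r[1],1),rect_a=round(r[2],2),band_c=W.mean(0).round(1),band_s=np.round(rb[1],1),band_normal=round((a+90)%180-90,2))
E
python3 - <<'E'
from m2 import *
for n in("top0","side0","w1"):
    im=np.load(n+".npy",allow_pickle=True).item()
    print(n,table(im)); print(line(im))
E
```

```text
top0 (array([ 0.49250229, -0.04731958]), np.float64(13.597773557758742), np.float64(0.0005881952434490002), np.int64(38), np.float64(1.001510505626689))
{'rect_c': array([560. , -21.8]), 'rect_s': array([ 95.3, 125.5]), 'rect_a': 86.67, 'band_c': array([585.6, -22.1]), 'band_s': array([87.9, 19.3]), 'band_normal': np.float64(-2.98)}
side0 (array([ 0.49323922, -0.04515006]), np.float64(13.630062276821192), np.float64(0.0006463751107438431), np.int64(33), np.float64(1.0019286045585183))
{'rect_c': array([560.5, -19.6]), 'rect_s': array([ 92.9, 122. ]), 'rect_a': 86.99, 'band_c': array([586.7, -20.3]), 'band_s': array([90.3, 24.5]), 'band_normal': np.float64(-3.2)}
w1 (array([ 0.49244685, -0.04693953]), np.float64(13.511719064963064), np.float64(0.000625957557258927), np.int64(31), np.float64(0.999526020663247))
{'rect_c': array([565.7, -14.6]), 'rect_s': array([107.6, 157.5]), 'rect_a': 86.52, 'band_c': array([585.2, -23.5]), 'band_s': array([85.9, 21.5]), 'band_normal': np.float64(-3.48)}
```

Emit:
arm_command --pt "0 0 0 5.2" --pt "0 0 0 5.2" --pt "0 0 0 5.2" --pt "-0.0123 0.0318 0 0" --pt "0 0 0.03 0" --pt "0 0 0.03 0" --pt "0 0 0.03 0" --pt "0 0 0.03 0" --pt "0 0 0.025 0" --pt "0 0 0.01 0" --pt "0 0 0 0" --pt "0 0 0 0"

```text
time: 3.23
ee_pos: [0.4607, -0.0126, 0.0767]
ee_rot: [[-0.999, 0.048, -0.0], [0.048, 0.999, 0.0], [0.0, 0.0, -1.0]]
wrist_force: [0.2, 0.5, 0.1]
width: 0.0553
```

Emit:
arm_command --pt "0 0 0.002 0" --pt "0 0 0.002 0" --pt "0 0 0 0" --pt "0 0 0 0"

```text
time: 3.57
ee_pos: [0.4614, -0.0137, 0.0732]
ee_rot: [[-0.999, 0.05, 0.002], [0.05, 0.999, -0.0], [-0.002, -0.0, -1.0]]
wrist_force: [0.1, -0.7, 1.1]
width: 0.0554
```

Emit:
arm_command --pt "0 0 0.001 0" --pt "0 0 0.001 0" --pt "0 0 0 0" --pt "0 0 0 0"

```text
time: 3.9
ee_pos: [0.4607, -0.0136, 0.0703]
ee_rot: [[-0.999, 0.05, -0.0], [0.05, 0.999, 0.0], [0.0, 0.0, -1.0]]
wrist_force: [-0.1, 0.5, -0.3]
width: 0.0557
```

Emit:
arm_command --pt "0 0 0.001 0" --pt "0 0 0.001 0" --pt "0 0 0.001 0" --pt "0 0 0 0"

```text
time: 4.23
ee_pos: [0.4605, -0.0135, 0.067]
ee_rot: [[-0.999, 0.05, -0.001], [0.05, 0.999, 0.0], [0.001, 0.0, -1.0]]
wrist_force: [-0.1, 0.7, -0.6]
width: 0.0558
```

Emit:
arm_command --pt "0 0 0.001 0" --pt "0 0 0.001 0" --pt "0 0 0 0"

```text
time: 4.48
ee_pos: [0.4606, -0.0135, 0.0651]
ee_rot: [[-0.999, 0.05, -0.0], [0.05, 0.999, 0.0], [0.0, 0.0, -1.0]]
wrist_force: [0.4, -0.3, -0.3]
width: 0.0553
```

Emit:
arm_command --pt "0 0 0.001 0" --pt "0 0 0 0" --pt "0 0 0 0"

```text
time: 4.73
ee_pos: [0.4607, -0.0135, 0.0643]
ee_rot: [[-0.999, 0.049, -0.0], [0.049, 0.999, 0.0], [0.0, 0.0, -1.0]]
wrist_force: [0.5, 0.3, -0.1]
width: 0.0556
```

Emit:
arm_command --pt "0 0 0.001 0" --pt "0 0 0 0" --pt "0 0 0 0"

```text
time: 4.98
ee_pos: [0.4607, -0.0135, 0.0632]
ee_rot: [[-0.999, 0.05, -0.0], [0.05, 0.999, 0.0], [0.0, 0.0, -1.0]]
wrist_force: [0.3, -0.6, 0.3]
width: 0.0557
```

Emit:
arm_command --pt "0 0 0.001 0" --pt "0 0 0 0" --pt "0 0 0 0"

```text
time: 5.23
ee_pos: [0.4608, -0.0135, 0.0623]
ee_rot: [[-0.999, 0.05, -0.0], [0.05, 0.999, 0.0], [0.0, 0.0, -1.0]]
wrist_force: [0.2, 0.2, 0.0]
width: 0.0556
```

Emit:
arm_command --pt "0 0 0.001 0" --pt "0 0 0 0" --pt "0 0 0 0"

```text
time: 5.48
ee_pos: [0.4607, -0.0135, 0.0612]
ee_rot: [[-0.999, 0.049, -0.0], [0.049, 0.999, 0.0], [0.0, -0.0, -1.0]]
wrist_force: [1.3, -0.0, -0.2]
width: 0.0558
```

Emit:
arm_command --pt "0 0 0.001 0" --pt "0 0 0 0" --pt "0 0 0 0"

```text
time: 5.73
ee_pos: [0.4609, -0.0135, 0.0609]
ee_rot: [[-0.999, 0.049, -0.0], [0.049, 0.999, -0.0], [0.0, -0.0, -1.0]]
wrist_force: [-3.4, 0.4, 5.8]
width: 0.0553
```

Emit:
arm_command --pt "0 0 0.001 0" --pt "0 0 0 0" --pt "0 0 0 0"

```text
time: 5.98
ee_pos: [0.4609, -0.0135, 0.0609]
ee_rot: [[-0.999, 0.049, -0.0], [0.049, 0.999, -0.0], [0.0, -0.0, -1.0]]
wrist_force: [-7.1, 0.7, 15.6]
width: 0.0556
```

Emit:
arm_command --pt "0 0 0.001 0" --pt "0 0 0 0" --pt "0 0 0 0"

```text
time: 6.23
ee_pos: [0.461, -0.0136, 0.0608]
ee_rot: [[-0.999, 0.049, -0.001], [0.049, 0.999, -0.0], [0.001, -0.0, -1.0]]
wrist_force: [-11.9, 0.6, 24.3]
width: 0.0554
```

Tips touch the table at TCP z 0.061. I'll back off so they ride about 1.5 mm above it, then come up to the blank's rear edge.

Emit:
arm_command --pt "0 0 -0.004 0" --pt "0 0 0 0" --pt "-0.006 -0.002 0 0" --pt "-0.006 0 0 0" --pt "-0.006 0 0 0" --pt "-0.004 0 0 0" --pt "0 0 0 0" --pt "0 0 0 0"

```text
time: 6.9
ee_pos: [0.4827, -0.0166, 0.062]
ee_rot: [[-0.999, 0.049, -0.001], [0.049, 0.999, 0.0], [0.001, 0.0, -1.0]]
wrist_force: [-0.5, 0.1, -0.1]
width: 0.0558
```

Emit:
arm_command --pt "-0.002 0 0 0" --pt "-0.002 0 0 0" --pt "-0.002 0 0 0" --pt "-0.001 0 0 0" --pt "0 0 0 0" --pt "0 0 0 0"

```text
time: 7.4
ee_pos: [0.4897, -0.017, 0.0623]
ee_rot: [[-0.999, 0.049, 0.0], [0.049, 0.999, -0.0], [-0.0, -0.0, -1.0]]
wrist_force: [-0.6, 0.1, 0.3]
width: 0.0556
```

```bash
python3 - <<'E'
from m2 import *
s=env.read_state();print(s["time"],s["ee_pos"],s["wrist_force"])
for n in("top","side","wrist"):
    im=env.get_image(n);im["s"]=s;np.save(n+"2.npy",im,allow_pickle=True)
    print(n,line(im))
    save(im["pixels"],n+"2.png")
E
```

```text
7.4 [ 0.48967876 -0.01695405  0.06232679] [-0.59548572  0.10985216  0.28051739]Traceback (most recent call last):
  File "<stdin>", line 5, in <module>
  File "m2.py", line 13, in line
    rb=cv2.minAreaRect(W.astype(np.float32));u,s,v=np.linalg.svd(W-W.mean(0),full_matrices=False)
cv2.error: OpenCV(4.12.0) /io/opencv/modules/imgproc/src/convhull.cpp:143: error: (-215:Assertion failed) total >= 0 && (depth == CV_32F || depth == CV_32S) in function 'convexHull'
```

```bash
python3 - <<'E'
from m2 import *
s=env.read_state()
for n in("side","wrist"):
    im=env.get_image(n);im["s"]=s;np.save(n+"2.npy",im,allow_pickle=True)
    save(im["pixels"],n+"2.png")
    try: print(n,line(im))
    except Exception as e: print(n,"fail")
a=cv2.imread("pics/side2.png")[150:320,200:440];b=cv2.imread("pics/wrist2.png")
cv2.imwrite("pics/pair2.png",np.vstack([cv2.resize(a,(423,300)),cv2.resize(b,(423,264))]))
E
```

```text
side {'rect_c': array([561.2, -20.1]), 'rect_s': array([ 90.5, 119.9]), 'rect_a': 87.21, 'band_c': array([586.8, -20.7]), 'band_s': array([86.3, 24.4]), 'band_normal': np.float64(-3.02)}
wrist fail
```

View pics/pair2.png

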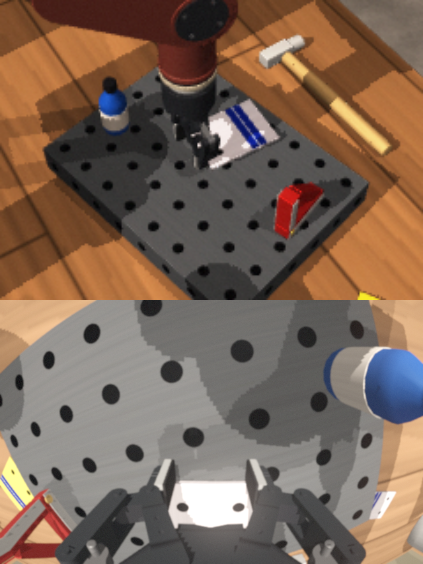

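The tips stand at the blank's rear edge (side crop, about (205,150)) and the blank has not moved (-3.0°). Now I push in an arc, turning left as I advance.

Emit:
arm_command --pt "-0.002 0 0 0" --pt "-0.002 0 0 0" --pt "-0.002 -0.0012 0 -1" --pt "-0.002 -0.0012 0 -1" --pt "-0.002 -0.0012 0 -1" --pt "-0.002 -0.0012 0 -1" --pt "-0.002 -0.0012 0 -1" --pt "-0.002 -0.0012 0 -1" --pt "-0.002 -0.0012 0 -1" --pt "-0.002 -0.0012 0 -1" --pt "0 0 0 0" --pt "0 0 0 0"

```text
time: 8.55
ee_pos: [0.51, -0.0266, 0.0624]
ee_rot: [[-0.996, -0.09, 0.0], [-0.09, 0.996, -0.0], [-0.0, -0.0, -1.0]]
wrist_force: [0.7, -0.3, 0.3]
width: 0.0555
```

```bash
cat > chk.py <<'E'
from m2 import *
s=env.read_state();im=env.get_image("side");R=np.array(s["ee_rot"]);p=np.array(s["ee_pos"])
yaw=np.degrees(np.arctan2(-R[0,1],R[1,1]));L=line(im,near=p[:2]+.07*-R[:2,0]);print(round(s["time"],2),p.round(4),"yaw",yaw.round(2),s["wrist_force"]);print(L)
th=np.radians(13.6);c=np.array([493.2,-45.2]);q=L["band_c"]-c;print("side-cam line ahead of edge mm",q@[np.cos(th),np.sin(th)]-150,"t",q@[-np.sin(th),np.cos(th)],"ang err",L["band_normal"]-13.6)
tp=p[:2]*1000-[492.6,-46.8];print("tcp n,t",tp@[np.cos(th),np.sin(th)],tp@[-np.sin(th),np.cos(th)])
E
python3 chk.py
```

```text
8.55 [ 0.51   -0.0266  0.0624] yaw 5.16 [ 0.68829922 -0.32989261  0.33094445]
{'rect_c': array([581.2, -18.8]), 'rect_s': array([120.4,  92.1]), 'rect_a': 5.62, 'band_c': array([607.1, -15.4]), 'band_s': array([24.3, 89.8]), 'band_normal': np.float64(5.02)}
side-cam line ahead of edge mm -32.286407063646365 t 2.1817511348556744 ang err -8.58
tcp n,t 21.64212562440878 15.539491624753824
```

Emit:
arm_command --pt "-0.002 -0.0012 0 -1.06" --pt "-0.002 -0.0012 0 -1.06" --pt "-0.002 -0.0012 0 -1.06" --pt "-0.002 -0.0012 0 -1.06" --pt "-0.002 -0.0012 0 -1.06" --pt "-0.002 -0.0012 0 -1.06" --pt "-0.002 -0.0012 0 -1.06" --pt "-0.002 -0.0012 0 -1.06" --pt "-0.002 0 0 0" --pt "-0.002 0 0 0" --pt "0 0 0 0" --pt "0 0 0 0"

```text
time: 9.6
ee_pos: [0.5311, -0.0325, 0.0623]
ee_rot: [[-0.972, -0.236, 0.0], [-0.236, 0.972, 0.0], [-0.0, -0.0, -1.0]]
wrist_force: [-0.2, 0.1, -0.2]
width: 0.0555
```

```bash
python3 chk.py
```

```text
9.6 [ 0.5311 -0.0325  0.0623] yaw 13.64 [-0.1555139   0.11180395 -0.16233095]
{'rect_c': array([600. , -15.8]), 'rect_s': array([123.1,  89.5]), 'rect_a': 14.33, 'band_c': array([626.9, -12.6]), 'band_s': array([24.2, 83. ]), 'band_normal': np.float64(11.73)}
side-cam line ahead of edge mm -12.383181335503934 t 0.24742809704433 ang err -1.8699999999999992
tcp n,t 40.787333858907104 4.803922317117809
```

Blank and tool are aligned, with about 12–13 mm to go. I'll push 8 mm more, then lift away for a clear measurement.

Emit:
arm_command --pt "-0.002 0 0 0" --pt "-0.002 0 0 0" --pt "-0.002 0 0 0" --pt "-0.002 0 0 0" --pt "0 0 0 0" --pt "0 0 0 0"

```text
time: 10.15
ee_pos: [0.5389, -0.0307, 0.0623]
ee_rot: [[-0.972, -0.236, 0.0], [-0.236, 0.972, -0.0], [-0.0, -0.0, -1.0]]
wrist_force: [0.6, 1.0, -0.5]
width: 0.0557
```

Emit:
arm_command --pt "0.01 0 0 0" --pt "0.01 0 0 0" --pt "0.01 0 -0.01 0" --pt "0.02 0 -0.03 0" --pt "0.02 0 -0.03 0" --pt "0.02 0 -0.03 0" --pt "0.02 0 -0.03 0" --pt "0 0 -0.03 0" --pt "0 0 -0.02 0" --pt "0 0 0 0" --pt "0 0 0 0" --pt "0 0 0 0"

```text
time: 11.15
ee_pos: [0.4308, -0.0566, 0.2412]
ee_rot: [[-0.972, -0.236, -0.001], [-0.236, 0.972, 0.0], [0.001, 0.001, -1.0]]
wrist_force: [-0.1, -0.0, -0.4]
width: 0.0556
```

```bash
cat > fin.py <<'E'
from m2 import *
import sys
tag=sys.argv[1]
s=env.read_state();print(round(s["time"],2),s["ee_pos"])
for n in("top","side","wrist"):
    s=env.read_state();im=env.get_image(n);im["s"]=s;np.save(n+tag+".npy",im,allow_pickle=True);save(im["pixels"],n+tag+".png")
    try:
        c,th,rms,k,sc=table(im,13.5,(.4926,-.0468));L=line(im,near=(.6,-.016));t=np.radians(th)
        N=np.array([np.cos(t),np.sin(t)]);T=np.array([-N[1],N[0]]);q=L["band_c"]-c*1000
        print(n,"table",c.round(4),round(th,2),k,"line ahead",round(q@N-150,2),"t",round(q@T,1),"band ang err",round(L["band_normal"]-th,2),L)
    except Exception as e: print(n,"fail",e)
E
python3 fin.py 3
```

```text
11.15 [ 0.43075652 -0.05657029  0.24122536]
top table [ 0.4923 -0.0474] 13.53 23 line ahead -4.2 t 4.8 band ang err 0.43 {'rect_c': array([607.8, -14.9]), 'rect_s': array([125.6,  95.5]), 'rect_a': 13.85, 'band_c': array([632.9,  -8.6]), 'band_s': array([19.3, 84.8]), 'band_normal': np.float64(13.96)}
side table [ 0.4932 -0.045 ] 13.67 34 line ahead -4.9 t 3.8 band ang err 0.31 {'rect_c': array([607.7, -12.9]), 'rect_s': array([123.4,  92. ]), 'rect_a': 13.44, 'band_c': array([633.3,  -7. ]), 'band_s': array([23.9, 90.1]), 'band_normal': np.float64(13.98)}
wrist table [ 0.4924 -0.047 ] 13.49 32 line ahead -4.78 t 4.3 band ang err 0.1 {'rect_c': array([607.3, -20.3]), 'rect_s': array([140.7, 160.1]), 'rect_a': 27.25, 'band_c': array([632.6,  -8.9]), 'band_s': array([19.4, 85. ]), 'band_normal': np.float64(13.59)}
```

```bash
cat >> h.py <<'E'
def wproj(im,p):
    K=np.array(im["intrinsics"]);H=np.array(im["hand_eye"]);s=im["s"];R=np.array(s["ee_rot"])
    v=H[:3,:3].T@(R.T@(np.array(p)-s["ee_pos"])-H[:3,3]);th=np.arctan2(np.hypot(v[0],v[1]),-v[2]);h=np.hypot(v[0],v[1])
    return K[0,0]*th*v[0]/h+K[0,2],K[1,1]*th*-v[1]/h+K[1,2]
E
cat > prof.py <<'E'
from h import *
import sys
tag=sys.argv[1]
for n in ("top","side","wrist"):
    im=np.load(n+tag+".npy",allow_pickle=True).item();f=wproj if n=="wrist" else proj
    c,th,*_=table(im,13.5,(.4926,-.0468));t=np.radians(th);N=np.array([np.cos(t),np.sin(t)]);T=np.array([-N[1],N[0]])
    px=im["pixels"].astype(np.float32);xs=np.arange(-.03,.0301,.00025)
    def prof(tt,z,ch):
        uv=np.array([f(im,[*(c+N*(.15+x)+T*tt),z]) for x in xs],np.float32)
        v=cv2.remap(px,uv[:,0].reshape(1,-1),uv[:,1].reshape(1,-1),cv2.INTER_LINEAR)[0];return v
    # line: red channel peak between the two blue stripes
    r=[]
    for tt in np.arange(-.032,.0421,.003):
        v=prof(tt,.07,0);g=cv2.GaussianBlur(v[:,0].reshape(1,-1),(0,0),3)[0]
        k=np.where((g[1:-1]>g[:-2])&(g[1:-1]>=g[2:])&(abs(xs[1:-1]+.0)<.009))[0]+1
        if len(k): 
            j=k[np.argmin(abs(xs[k]+0.002))];w=slice(j-6,j+7);wt=np.clip(g[w]-g[w].min(),0,None)+1e-6;r.append((tt,(wt@xs[w])/wt.sum()))
    r=np.array(r);p=np.polyfit(r[:,0],r[:,1],1) if len(r)>3 else None
    for _ in range(2):
        e=r[:,1]-np.polyval(p,r[:,0]);ok=abs(e)<.0015;p=np.polyfit(r[ok,0],r[ok,1],1)
    print(n,"line mm at t=-40,+49:",np.round(np.polyval(p,[-.040,.049])*1000,2),"ang",np.degrees(-p[0]).round(2),"n",ok.sum(),"of",len(r))
    # far edge: strongest step of red-blue at z=.065
    e=[]
    for tt in list(np.arange(-.15,-.06,.006))+list(np.arange(.07,.16,.006)):
        v=prof(tt,.065,0);g=cv2.GaussianBlur((v[:,0]-v[:,2]).reshape(1,-1),(0,0),3)[0];e.append((tt,xs[np.argmax(np.gradient(g))]))
    e=np.array(e);m=np.median(e[:,1]);ok=abs(e[:,1]-m)<.002;pe=np.polyfit(e[ok,0],e[ok,1],1)
    print("   edge step vs bores: median %.2f mm, at -40,+49"%(m*1000),np.round(np.polyval(pe,[-.04,.049])*1000,2),ok.sum(),"of",len(e))
E
python3 prof.py 3
```

```text
top line mm at t=-40,+49: [-4.35 -4.56] ang 0.14 n 25 of 25
   edge step vs bores: median 0.13 mm, at -40,+49 [0.27 0.24] 30 of 30
side line mm at t=-40,+49: [-3.98 -4.14] ang 0.1 n 25 of 25
   edge step vs bores: median -0.25 mm, at -40,+49 [-0.37 -0.26] 30 of 30
wrist line mm at t=-40,+49: [-4.35 -4.44] ang 0.06 n 25 of 25
   edge step vs bores: median -1.75 mm, at -40,+49 [-1.29 -0.88] 9 of 30
```

All three views agree: the line is about 4.3 mm short and square within 0.15°. I'll return behind it and push that much more.

Emit:
arm_command --pt "0 0 0.02 0" --pt "0 0 0.03 0" --pt "-0.02 0 0.03 0" --pt "-0.02 0 0.03 0" --pt "-0.02 0 0.03 0" --pt "-0.02 0 0.03 0" --pt "-0.01 0 0.009 0" --pt "0 0 0 0" --pt "-0.009 0 0 0" --pt "-0.006 0 0 0" --pt "0 0 0 0" --pt "0 0 0 0" --pt "0 0 0 0"

```text
time: 12.38
ee_pos: [0.5334, -0.0318, 0.0629]
ee_rot: [[-0.972, -0.236, -0.001], [-0.236, 0.972, 0.0], [0.001, 0.0, -1.0]]
wrist_force: [-0.2, 0.1, 0.9]
width: 0.0554
```

Emit:
arm_command --pt "-0.002 0 0 0" --pt "-0.002 0 0 0" --pt "-0.0015 0 0 0" --pt "-0.0015 0 0 0" --pt "-0.0015 0 0 0" --pt "-0.001 0 0 0" --pt "0 0 0 0" --pt "0 0 0 0" --pt "0 0 0 0"

```text
time: 13.13
ee_pos: [0.5432, -0.0297, 0.0634]
ee_rot: [[-0.972, -0.236, 0.0], [-0.236, 0.972, -0.0], [-0.0, -0.0, -1.0]]
wrist_force: [0.4, 0.1, -0.2]
width: 0.0557
```

Emit:
arm_command --pt "0.01 0 0 0" --pt "0.01 0 0 0" --pt "0.01 0 -0.01 0" --pt "0.02 0 -0.03 0" --pt "0.02 0 -0.03 0" --pt "0.02 0 -0.03 0" --pt "0.02 0 -0.03 0" --pt "0 0 -0.03 0" --pt "0 0 -0.02 0" --pt "0 0 0 0" --pt "0 0 0 0" --pt "0 0 0 0"

```text
time: 14.13
ee_pos: [0.4351, -0.0555, 0.2421]
ee_rot: [[-0.972, -0.236, -0.001], [-0.236, 0.972, 0.0], [0.001, 0.001, -1.0]]
wrist_force: [0.3, 0.1, -0.3]
width: 0.0554
```

```bash
python3 fin.py 4; python3 prof.py 4; python3 - <<'E'
import cv2
cv2.imwrite("pics/v4.png",cv2.resize(cv2.imread("pics/side4.png")[140:345,200:450],None,fx=2.8,fy=2.8,interpolation=cv2.INTER_CUBIC))
E
```

```text
14.13 [ 0.4351184  -0.05548702  0.24214584]
top table [ 0.4924 -0.0476] 13.54 25 line ahead -0.84 t 5.6 band ang err 0.63 {'rect_c': array([611.1, -14.4]), 'rect_s': array([125.8,  95.5]), 'rect_a': 13.57, 'band_c': array([636.1,  -7.3]), 'band_s': array([19.6, 84.6]), 'band_normal': np.float64(14.17)}
side table [ 0.4933 -0.0451] 13.63 34 line ahead -1.11 t 4.1 band ang err 0.25 {'rect_c': array([611.1, -12.2]), 'rect_s': array([123.,  92.]), 'rect_a': 13.12, 'band_c': array([637.,  -6.]), 'band_s': array([24.8, 88.3]), 'band_normal': np.float64(13.88)}
wrist table [ 0.4925 -0.0468] 13.52 32 line ahead -1.3 t 3.2 band ang err 0.11 {'rect_c': array([607.8, -11.7]), 'rect_s': array([145. , 143.2]), 'rect_a': 29.92, 'band_c': array([636.3,  -9. ]), 'band_s': array([19.4, 83.9]), 'band_normal': np.float64(13.63)}
top line mm at t=-40,+49: [-0.9  -0.92] ang 0.01 n 25 of 25
   edge step vs bores: median 0.25 mm, at -40,+49 [0.28 0.27] 30 of 30
side line mm at t=-40,+49: [-0.35 -0.73] ang 0.24 n 25 of 25
   edge step vs bores: median -0.50 mm, at -40,+49 [-0.39 -0.32] 30 of 30
wrist line mm at t=-40,+49: [-0.92 -1.03] ang 0.08 n 25 of 25
   edge step vs bores: median -1.25 mm, at -40,+49 [-0.41 -0.62] 9 of 30
```

View pics/v4.png

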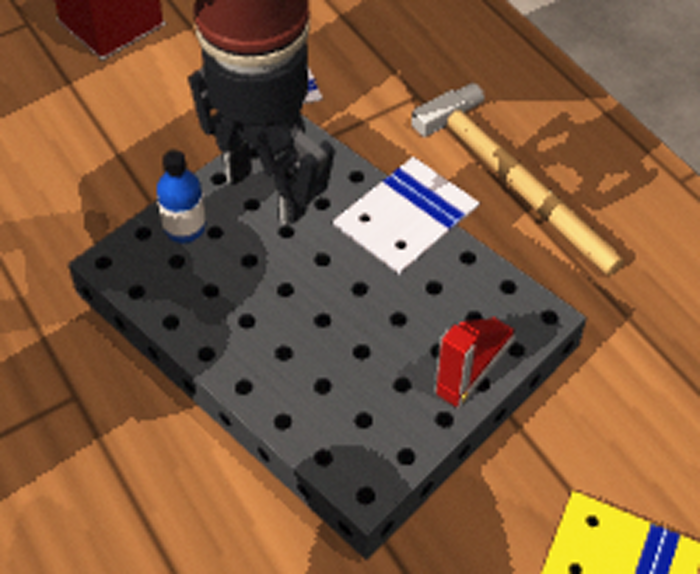

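The crop shows the line running along the far edge, with the square, bottle and hammer still standing where they were. About 0.8 mm is still missing, so one more small push.

Emit:
arm_command --pt "0 0 0.02 0" --pt "0 0 0.03 0" --pt "-0.02 0 0.03 0" --pt "-0.02 0 0.03 0" --pt "-0.02 0 0.03 0" --pt "-0.02 0 0.03 0" --pt "-0.01 0 0.01 0" --pt "0 0 0 0" --pt "-0.009 0 0 0" --pt "-0.006 0 0 0" --pt "0 0 0 0" --pt "0 0 0 0" --pt "0 0 0 0"

```text
time: 15.37
ee_pos: [0.5377, -0.0308, 0.0629]
ee_rot: [[-0.972, -0.236, -0.001], [-0.236, 0.972, 0.0], [0.001, 0.0, -1.0]]
wrist_force: [0.5, 0.4, 0.7]
width: 0.0554
```

Emit:
arm_command --pt "-0.0015 0 0 0" --pt "-0.0015 0 0 0" --pt "-0.001 0 0 0" --pt "-0.001 0 0 0" --pt "-0.001 0 0 0" --pt "0 0 0 0" --pt "0 0 0 0" --pt "0 0 0 0"

```text
time: 16.03
ee_pos: [0.544, -0.0295, 0.0634]
ee_rot: [[-0.972, -0.236, 0.0], [-0.236, 0.972, -0.0], [-0.0, -0.0, -1.0]]
wrist_force: [0.8, 0.9, 1.1]
width: 0.0555
```

Emit:
arm_command --pt "0.01 0 0 0" --pt "0.01 0 0 0" --pt "0.01 0 -0.01 0" --pt "0.02 0 -0.03 0" --pt "0.02 0 -0.03 0" --pt "0.02 0 -0.03 0" --pt "0.02 0 -0.03 0" --pt "0 0 -0.03 0" --pt "0 0 -0.02 0" --pt "0 0 0 0" --pt "0 0 0 0" --pt "0 0 0 0"

```text
time: 17.03
ee_pos: [0.4361, -0.0553, 0.2422]
ee_rot: [[-0.972, -0.236, -0.001], [-0.236, 0.972, 0.0], [0.001, 0.001, -1.0]]
wrist_force: [0.3, 0.2, -0.2]
width: 0.0559
```

```bash
python3 fin.py 5|cut -c1-110; python3 prof.py 5
```

```text
17.03 [ 0.43612632 -0.05527213  0.24219841]
top table [ 0.4924 -0.0476] 13.57 24 line ahead 0.03 t 4.9 band ang err -0.21 {'rect_c': array([612.2, -13.8])
side table [ 0.4933 -0.0451] 13.64 34 line ahead -0.43 t 4.3 band ang err 0.37 {'rect_c': array([611.9, -11.9]
wrist table [ 0.4924 -0.0468] 13.52 32 line ahead -0.35 t 4.1 band ang err 0.14 {'rect_c': array([600. ,  -2.7
top line mm at t=-40,+49: [-0.07 -0.11] ang 0.03 n 25 of 25
   edge step vs bores: median 0.25 mm, at -40,+49 [0.19 0.28] 30 of 30
side line mm at t=-40,+49: [0.46 0.3 ] ang 0.11 n 25 of 25
   edge step vs bores: median -0.25 mm, at -40,+49 [-0.37 -0.33] 30 of 30
wrist line mm at t=-40,+49: [0.05 0.  ] ang 0.03 n 25 of 25
   edge step vs bores: median -1.00 mm, at -40,+49 [-0.77 -0.7 ] 10 of 30
```

The line is now within about 0.5 mm of the edge in all three views and square within about 0.1°. The robot is clear of everything, so I'm handing in.

```bash
python3 -c "
from workcell import env
print(env.sign_off())"
```

```text
the job is handed in; nothing more can be done
None
```

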